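# Fill the table caddy with the right seasonings

### The job

Fill the wooden caddy for the table: stand the two yellow-capped spice jars in the two yellow holders (one in each, whichever you like), stand the pepper mill in the red holder and lay the lemon in the white dish, each fully down and let go. Leave the two black-capped spice jars standing where they are.

Things in the scene. Friction and masses are not known exactly. Their poses are not given: they have to be found in the camera images.
- yellow_cap_1: Spice jar with a YELLOW cap (a blue spot on its top) and a blue label, 42 mm across, 96 mm tall (the cap is the top 20 mm, 41 mm across); origin at the centre of its underside, z up its axis; may be grasped at any yaw. About 0.11 kg. Stands loose on the worktop. It has an identical twin.
- yellow_cap_2: Spice jar with a YELLOW cap (a blue spot on its top) and a blue label, 42 mm across, 96 mm tall (the cap is the top 20 mm, 41 mm across); origin at the centre of its underside, z up its axis; may be grasped at any yaw. About 0.11 kg. Stands loose on the worktop. It has an identical twin.
- pepper_mill: Dark brown wooden pepper mill, 58 mm across at the foot, 170 mm tall; its round head, 123 to 159 mm above the foot, is 48 mm across and does not turn, a small 12 mm knob on top. Origin at the centre of its underside, z up its axis; may be grasped at any yaw. About 0.18 kg. Stands loose on the worktop.
- lemon: Yellow lemon, 71 mm long (its x), 53 mm wide (its y), 51 mm high, lying loose and stable on the worktop; origin at the centre of its underside as it lies, z up. Best grasped across its 53 mm width, at mid-height. About 0.085 kg.
- black_cap_1: Spice jar with a BLACK cap and a black and green label, 41 mm across, 105 mm tall; origin at the centre of its underside, z up its axis. Looks like the yellow-capped jars but for the cap; it does not belong in the caddy and stays where it stands. It has an identical twin.
- black_cap_2: Spice jar with a BLACK cap and a black and green label, 41 mm across, 105 mm tall; origin at the centre of its underside, z up its axis. Looks like the yellow-capped jars but for the cap; it does not belong in the caddy and stays where it stands. It has an identical twin.
- holder_yellow_1: One of two alike YELLOW plastic holders: 95 mm square base, open round cup, inside 60 mm across, its floor 4 mm and its rim 24 mm above the origin; takes one yellow-capped jar (either). Fixed in one bay of a fixed pale-wood caddy (212 mm square, rim 26 mm up, 2 x 2 bays 98 mm apart; bays are dealt afresh each time). Origin: centre of its underside, 6 mm over the worktop; x, y along the caddy's sides.
- holder_yellow_2: One of two alike YELLOW plastic holders: 95 mm square base, open round cup, inside 60 mm across, its floor 4 mm and its rim 24 mm above the origin; takes one yellow-capped jar (either). Fixed in one bay of a fixed pale-wood caddy (212 mm square, rim 26 mm up, 2 x 2 bays 98 mm apart; bays are dealt afresh each time). Origin: centre of its underside, 6 mm over the worktop; x, y along the caddy's sides.
- holder_red: RED plastic holder: 95 mm square base, open round cup, inside 76 mm across, its floor 4 mm and its rim 24 mm above the origin; takes the pepper mill. Fixed in one bay of a fixed pale-wood caddy (212 mm square, rim 26 mm up, 2 x 2 bays 98 mm apart; bays are dealt afresh each time). Origin: centre of its underside, 6 mm over the worktop; x, y along the caddy's sides.
- dish_white: WHITE square ceramic dish, 95 mm outside, 85 mm inside, its floor 12 mm and its low rim 18 mm above the origin; takes the lemon. Fixed in one bay of a fixed pale-wood caddy (212 mm square, rim 26 mm up, 2 x 2 bays 98 mm apart; bays are dealt afresh each time). Origin: centre of its underside, 6 mm over the worktop; x, y along the caddy's sides.
Not all that is in view belongs to the job. What is shaped like the black_cap_1 but purple is not meant.

How it is judged:
By the outcome, as a careful person would: the job done as asked, in the order asked, and still so for the second after the job is handed in, with the robot touching nothing.
It also fails if it takes over 120 s, if anything falls off the work surface, if the arm or the gripper's body presses on something with over 40 N, if the wrist force passes 120 N, or if a joint passes its speed limit or range.

### The arm

A 6-joint arm with a two-finger parallel gripper is mounted at the origin on a cart in front of the work surface, level with it; the furniture and walls round the work are solid. World frame = base frame: x ahead of the robot, y to its left, z up, the work surface at z = 0. Lengths are in mm, angles in rad, forces in N, time in s.
With the tool pointing down it reaches from about 325 to 775 mm from the base axis. Payload 9.3 kg.
Tool frame: the origin (TCP) lies on the centre line of the jaws, within the pads' length; the fingertips stand 22 mm ahead of it and the grasp point (between the pads) lies 3 mm ahead of it; z points along the fingers, y is the line along which they close (so a half turn about z gives the same grasp; the last joint's range is limited). The gripper opens to 85 mm and grips with 20 to 120 N. Pads are 22 mm wide; open, the fingers measure 114 mm over their backs; the gripper's body (76 mm by 85 mm) begins 54 mm behind the grasp point. The pads swing forward as they close: fully open they stand 13 mm farther back than shut.
Start: joints at [1.068, 0.259, 0.021, 1.334, 0, 1.418], TCP at [188.492, 516.689, 253.279] pointing down, gripper open.
Joint ranges: [-3.04, 3.04], [-0.91, 1.82], [-1.04, 1.36], [-1.92, 1.95], [-1.52, 1.45], [-3.14, 3.14]. Speed limits (rad/s): [2.22, 2.22, 2.79, 3.14, 3.14, 3.14].

### API

Orientations are given as [roll, pitch, yaw] about the fixed x, y, z axes, in that order (R = Rz(yaw) Ry(pitch) Rx(roll)).
In Python, from rig import telemetry, viewer, job gives the robot as it stands.
- The arm moves only by the tool play_rows, never from a script. Its argument "moves" is a list of rows, each a list of 6 numbers: the shift along the tool's x, y, z in m, then the turn, a rotation vector about the tool's x, y, z in degrees. In form: [[x, y, z, wx, wy, wz], ...]. A call has exactly 8 rows; each row is the pose to reach, as a shift and turn from the pose commanded when the call began, along the tool's axes at that moment; what a row does not reach only later rows make up. A row lasts 1/8 s, in which the tool goes at most 62.5 mm and 10.7 degrees, less where a joint would pass 70% of its speed; a pose out of reach is approached as far as the arm can. A call with a gripper value outside its range is refused whole. "hand" is the finger opening in m, from 0 to 0.0854, set as the call begins (left out, the last holds). The fingers move at their own pace and stop on an object; "squeeze" is the grip in N (left out, the last holds). Time passes only in rows, so rows that repeat a pose let the fingers close, or fill a call up. It gives the time, the measured TCP pose, the force, the opening and the grip force at its end, in the units of the state.
- telemetry.read_state(): the state, without advancing time (a new reading comes with each control period).
- viewer.capture(name): name is "scene" or "top"; returns the picture (420x560x3 uint8, red, green, blue); there is no depth.
- viewer.camera_model(name): a dict with "camera_matrix" (3x3 intrinsics, pixels), "world_from_camera" (4x4, takes a point from camera to world coordinates). Camera axes: x right, y up, looking along -z (the intrinsics and any distortion apply to the point x, -y, -z); pixel columns grow to the right and rows downward; lengths in mm; the calibration is good to about 2 mm. A picture is of the moment at which its call begins. camera_model takes no time and is no camera call.
- job.job_done(): hands the job in; it is judged then, once.
The state is a dict: "t": time; "q": joint angles; "qvel": joint speeds; "tau": joint torques, N m; "eef_pos": TCP position; "tool_rot": TCP orientation; "force": force on the tool from outside, world axes, zero at the start; "moment": the same for the moment, N m; "grip_width": finger opening in mm; "grip_force": force on a finger pad.
Only numpy, scipy, OpenCV 4.12 (cv2) and the standard library are available. Lean on these libraries where they do the work, as an engineer would, in place of code of your own. Each camera call takes 0.05 s, during which the arm holds its last target. There are 200 camera calls.

## Working session

There is one attempt and no reset: what is moved stays moved. The work goes in short steps, Python scripts to look and compute and a tool call to move; the robot and the scene stay as the last step left them, time stands still between calls to the robot, and variables do not carry over. Pictures are saved under pics/ and viewed, at most 14 in all, crops included, and the job is handed in when it is done.

Besides the shell and the picture viewer there is one more tool, called after "Call:" by a JSON object that holds its "method" and its "body", one argument or row to a line. play_rows: Moves the arm, as the interface text tells. Its arguments: {"type":"object","properties":{"moves":{"type":"array","items":{"type":"array","items":{"type":"number"}}},"hand":{"type":"number"},"squeeze":{"type":"number"}},"required":["moves"]}

```bash
mkdir -p pics; ls
python3 - <<'E'
from rig import telemetry, viewer
import cv2
for n in("scene","top"):
    im=viewer.capture(n); cv2.imwrite(f"pics/{n}0.png",im[:,:,::-1]); m=viewer.camera_model(n); print(n,m)
print(telemetry.read_state())
E
```

```text
pics
scene {'camera_matrix': array([[413.01268314,   0.        , 285.24076214],
       [  0.        , 413.01268314, 205.85899668],
       [  0.        ,   0.        ,   1.        ]]), 'world_from_camera': array([[ 6.84249546e-01,  4.39696179e-01, -5.81781599e-01,
        -1.96082972e+02],
       [-7.28997502e-01,  4.33329158e-01, -5.29894784e-01,
        -6.08030394e+02],
       [ 1.91102187e-02,  7.86697598e-01,  6.17042696e-01,
         7.63039186e+02],
       [ 0.00000000e+00,  0.00000000e+00,  0.00000000e+00,
         1.00000000e+00]])}
top {'camera_matrix': array([[519.42725457,   0.        , 286.73020479],
       [  0.        , 519.42725457, 199.74101202],
       [  0.        ,   0.        ,   1.        ]]), 'world_from_camera': array([[-1.63218784e-02,  9.81877655e-01, -1.88811724e-01,
         2.78931544e+02],
       [-9.99849210e-01, -1.71477153e-02, -2.74104426e-03,
         1.39910521e+01],
       [-5.92905980e-03,  1.88738514e-01,  9.82009480e-01,
         1.23436735e+03],
       [ 0.00000000e+00,  0.00000000e+00,  0.00000000e+00,
         1.00000000e+00]])}
{'t': 0.1, 'q': array([1.06844683e+00, 2.59200528e-01, 2.08309733e-02, 1.33366756e+00,
       3.50597912e-06, 1.41820494e+00]), 'qvel': array([ 0.00074159, -0.00180245,  0.00265114,  0.00224211,  0.00198443,
        0.00019313]), 'tau': array([ 3.81109639e-03, -5.56692731e+01,  3.45070016e+01,  1.15589579e-02,
       -2.16919261e-04,  1.32037666e-06]), 'eef_pos': array([188.36653109, 516.51648665, 252.68884172]), 'tool_rot': array([-3.14036682e+00, -1.92064229e-04,  2.79183443e+00]), 'force': array([ 0.5442079, -0.249802 , -0.1958645]), 'moment': array([-0.01805772, -0.04913007,  0.0207225 ]), 'grip_force': 0.0, 'grip_width': 85.44839700063768}
```

View pics/scene0.png

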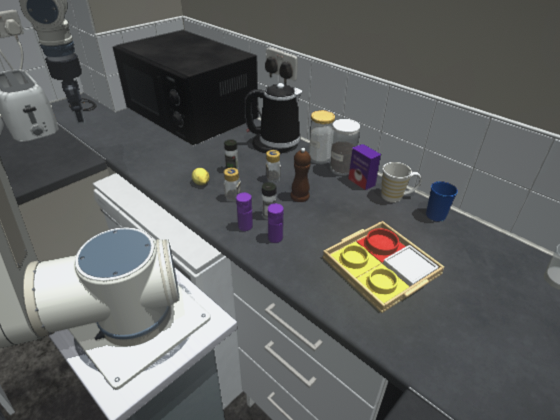

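View pics/top0.png

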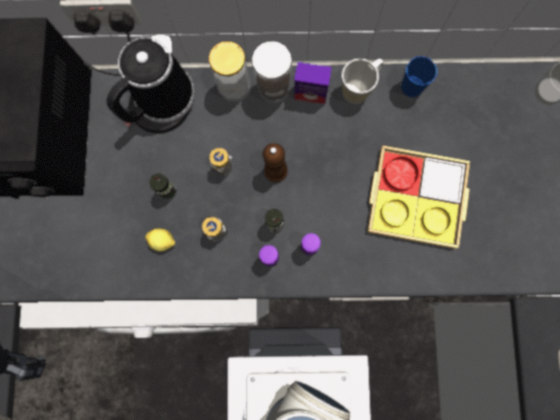

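The targets seem to be the yellow caps at top (219,158) and (212,228), the mill at (274,155) and the lemon at (160,240). The black caps at (160,183) and (274,218), the purple jars at (268,255) and (310,243) and the big yellow-lidded jar at (228,60) are not meant. I'll confirm with a crop and measure.

```bash
cat > h.py <<'E'
import numpy as np, cv2
from rig import telemetry, viewer
from scipy.spatial.transform import Rotation as R
def ray(n,u,v):
    m=viewer.camera_model(n);K=m["camera_matrix"];T=m["world_from_camera"]
    d=np.array([(u-K[0,2])/K[0,0],-(v-K[1,2])/K[1,1],-1.])
    return T[:3,3],T[:3,:3]@d
def onz(n,u,v,z):
    o,d=ray(n,u,v);return (o+d*(z-o[2])/d[2])[:2].round(1)
def pix(n,p):
    m=viewer.camera_model(n);K=m["camera_matrix"];T=np.linalg.inv(m["world_from_camera"])
    c=T[:3,:3]@np.array(p,float)+T[:3,3];return K[0,0]*c[0]/-c[2]+K[0,2],K[1,1]*-c[1]/-c[2]+K[1,2]
def hsv(im):return cv2.cvtColor(im,cv2.COLOR_RGB2HSV)
def blobs(mask,amin=8):
    n,l,s,c=cv2.connectedComponentsWithStats(mask.astype(np.uint8))
    return [(c[i].round(1),s[i,4],l==i) for i in range(1,n) if s[i,4]>=amin]
def tool(p,yaw=None):
    "shift in the tool's axes (m) from the measured TCP to world p"
    s=telemetry.read_state();r=R.from_euler('xyz',s["tool_rot"])
    return (r.inv().apply(np.array(p)-s["eef_pos"])/1000).round(4)
E
python3 - <<'E'
from h import *
for n in("top","scene"):
    im=viewer.capture(n);H=hsv(im);h,s,v=[H[...,i].astype(int) for i in range(3)]
    reg=np.zeros(h.shape,bool)
    if n=="top": reg[110:290,130:480]=1
    else: reg[135:310,180:450]=1
    for name,m in dict(blue=(h>100)&(h<128)&(s>60)&(v>50),yel=(h>14)&(h<35)&(s>130)&(v>110),red=((h<6)|(h>174))&(s>150)&(v>90),white=(s<40)&(v>190),brown=((h<12)|(h>172))&(s>60)&(v<120)&(v>25)).items():
        for c,a,l in blobs(m&reg,6):
            print(n,name,c,a,[tuple(onz(n,*c,z)) for z in (96,25)])
    if n=="top":
        t=cv2.resize(im[120:270,135:335],None,fx=4,fy=4,interpolation=cv2.INTER_CUBIC);cv2.imwrite("pics/c1.png",t[:,:,::-1])
        t=cv2.resize(im[140:252,360:480],None,fx=5,fy=5,interpolation=cv2.INTER_CUBIC);cv2.imwrite("pics/c2.png",t[:,:,::-1])
E
```

```text
top blue [218.1 158.7] 7 [(np.float64(595.3), np.float64(171.3)), (np.float64(615.0), np.float64(181.1))]
top yel [219.1 157.9] 143 [(np.float64(597.1), np.float64(169.0)), (np.float64(617.0), np.float64(178.7))]
top yel [394.1 212.5] 470 [(np.float64(464.8), np.float64(-220.5)), (np.float64(476.4), np.float64(-235.2))]
top yel [436.  220.9] 572 [(np.float64(444.4), np.float64(-312.0)), (np.float64(454.7), np.float64(-332.3))]
top yel [452.2 204.5] 11 [(np.float64(480.6), np.float64(-350.5)), (np.float64(493.2), np.float64(-373.3))]
top yel [455.9 212.5] 22 [(np.float64(462.5), np.float64(-357.3)), (np.float64(473.9), np.float64(-380.5))]
top yel [211.5 227.1] 153 [(np.float64(439.1), np.float64(184.5)), (np.float64(449.1), np.float64(195.1))]
top yel [159.8 239.3] 409 [(np.float64(414.0), np.float64(298.2)), (np.float64(422.4), np.float64(315.9))]
top yel [453.  234.5] 26 [(np.float64(413.6), np.float64(-347.2)), (np.float64(422.0), np.float64(-369.7))]
top red [401.1 173.5] 1150 [(np.float64(553.4), np.float64(-241.2)), (np.float64(570.6), np.float64(-257.1))]
top white [273.5 150.
[... 1800 characters left out ...]
oat64(547.8), np.float64(-354.5))]
scene white [199.  267.7] 103 [(np.float64(140.7), np.float64(-50.8)), (np.float64(176.6), np.float64(8.5))]
scene white [194.4 297.2] 802 [(np.float64(84.1), np.float64(-109.4)), (np.float64(113.9), np.float64(-56.4))]
scene brown [300.5 180.9] 544 [(np.float64(547.0), np.float64(12.5)), (np.float64(626.1), np.float64(78.6))]
scene brown [356.7 178.9] 168 [(np.float64(668.4), np.float64(-95.6)), (np.float64(760.4), np.float64(-41.0))]
scene brown [384.7 234.5] 128 [(np.float64(520.0), np.float64(-283.7)), (np.float64(596.3), np.float64(-249.2))]
scene brown [377.8 249.3] 145 [(np.float64(464.6), np.float64(-300.2)), (np.float64(534.9), np.float64(-267.5))]
```

View pics/c1.png

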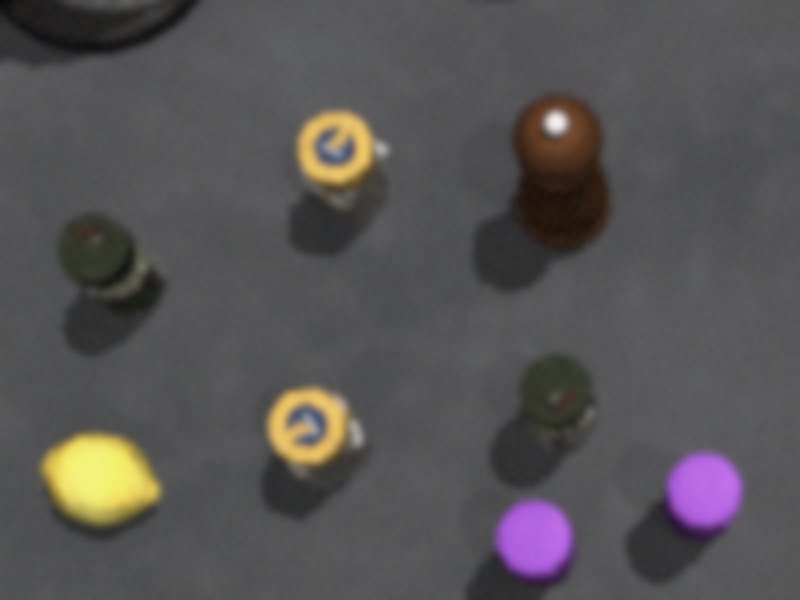

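View pics/c2.png

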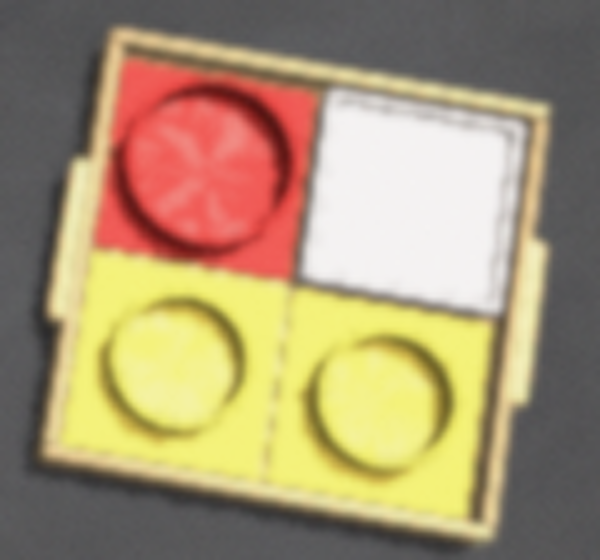

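Top crop c1 shows the yellow caps with blue spots at full-image (219,157) and (212,226.5). The mill knob is at (274,150), the lemon is at (160,240), and the black and purple caps are clearly different. Crop c2 shows the yellow cups at (395,213) and (436,220.6), the red cup at (401,173) and the white dish at (442.6,180), with the caddy turned about -10°.

Run:
```python
from h import *
o=lambda u,v,z:onz("top",u,v,z)
print("mill knob",o(273.8,150.5,168),"head",o(274.3,155.8,142), "black",o(159.2,182,105),o(274.2,217.5,105))
print("caddy corners",[o(360+a/5,140+b/5,26) for a,b in((112,28),(550,108),(488,540),(42,460))], "c",o(419.6,196.8,26))
print("Y",o(394.8,213.2,30),o(436,220.6,30),"R",o(400.8,173.4,30),"W",o(442.6,180,24))
im=viewer.capture("top");H=hsv(im).astype(int);m=(H[...,0]>14)&(H[...,0]<35)&(H[...,1]>130)&(H[...,2]>60);z=np.zeros_like(m);z[215:265,140:182]=1
p=np.argwhere(m&z)[:,::-1].astype(float)
w=np.array([o(a,b,25) for a,b in p]);print("lemon",w.mean(0),np.linalg.eigh(np.cov(w.T)), cv2.minAreaRect(w.astype(np.float32)))
r=R.from_euler('xyz',[np.pi,0,np.deg2rad(159.96)])
print("first", tool([440,184,250]))
```

```text
mill knob [591.2  42.8] head [586.8  42.5] black [541.4 301.1] [456.8  45.4]
caddy corners [array([ 640.3, -215.8]), array([ 596.7, -423.5]), array([ 390.2, -377.6]), array([ 431.1, -172.4])] c [ 512.9 -297.3]
Y [ 473.9 -235.7] [ 454.7 -330.9] R [ 569.6 -255.3] W [ 553.1 -355.3]
lemon [422.3794621  315.74474328] EighResult(eigenvalues=array([169.88058087, 309.19520021]), eigenvectors=array([[-0.95892305,  0.28366634],
       [ 0.28366634,  0.95892305]])) ((422.26007080078125, 317.2975158691406), (56.00435256958008, 55.65287399291992), 27.360776901245117)
first [-0.3503 -0.2262  0.0031]
```

Call:
{"method": "play_rows", "body": {
  "moves": [
    [-0.044,-0.028,0,0,0,-2],
    [-0.09,-0.06,0,0,0,-4],
    [-0.14,-0.09,0,0,0,-6],
    [-0.19,-0.125,0,0,0,-8],
    [-0.24,-0.16,0,0,0,-8.5],
    [-0.29,-0.19,0,0,0,-8.5],
    [-0.33,-0.213,0.002,0,0,-8.5],
    [-0.35,-0.226,0.003,0,0,-8.5]
  ],
  "hand": 0.085,
  "squeeze": 40
}}

```text
t: 1.25
eef_pos: [441.1, 182.5, 250.1]
tool_rot: [-3.141, -0.0, 2.938]
force: [0.9, 0.8, 0.3]
grip_width: 85.0
grip_force: 0.0
```

Run:
```python
from h import *
s=telemetry.read_state();print(s["t"],s["eef_pos"],np.rad2deg(s["tool_rot"]),tool([440,184,68]))
im=viewer.capture("scene");cv2.imwrite("pics/s1.png",cv2.resize(im[60:260,130:400],None,fx=2.9,fy=2.9)[:,:,::-1])
```

```text
1.25 [441.09127305 182.49458012 250.07681516] [-1.79991605e+02 -1.44479466e-03  1.68326794e+02] [0.0014 0.0013 0.1821]
```

View pics/s1.png

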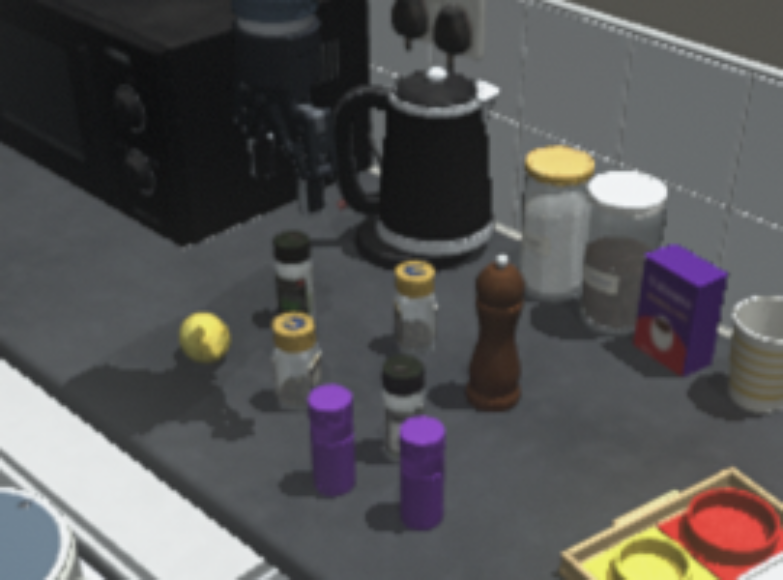

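The gripper (crop ~ (310,150)) hangs above jar 2 (crop (293,330)), so I'll go down and grip.

Call:
{"method": "play_rows", "body": {
  "moves": [
    [0,0,0.03,0,0,0],
    [0.001,0.001,0.06,0,0,0],
    [0.0015,0.0015,0.09,0,0,0],
    [0.0015,0.0015,0.12,0,0,0],
    [0.0015,0.0015,0.145,0,0,0],
    [0.0015,0.0015,0.165,0,0,0],
    [0.0015,0.0015,0.178,0,0,0],
    [0.0015,0.0015,0.182,0,0,0]
  ]
}}

```text
t: 2.3
eef_pos: [438.4, 186.3, 67.8]
tool_rot: [-3.141, -0.001, 2.94]
force: [-0.1, 0.1, -0.1]
grip_width: 85.0
grip_force: 0.0
```

Call:
{"method": "play_rows", "body": {
  "moves": [
    [0,0,0,0,0,0],
    [0,0,0,0,0,0],
    [0,0,0,0,0,0],
    [0,0,0,0,0,0],
    [0,0,0,0,0,0],
    [0,0,0,0,0,0],
    [0,0,0,0,0,0],
    [0,0,0,0,0,0]
  ],
  "hand": 0.03,
  "squeeze": 40
}}

```text
t: 3.3
eef_pos: [439.2, 186.3, 69.3]
tool_rot: [3.141, 0.002, 2.94]
force: [-0.7, 0.9, 5.3]
grip_width: 46.8
grip_force: 40.2
```

Run:
```python
from h import *
s=telemetry.read_state();print(s["t"],s["eef_pos"],np.rad2deg(s["tool_rot"]),s["grip_width"],tool([455,-331,248]))
im=viewer.capture("scene");cv2.imwrite("pics/s2.png",cv2.resize(im[100:260,150:350],None,fx=3.6,fy=3.6)[:,:,::-1])
```

```text
3.3 [439.19111232 186.32790711  69.30253651] [1.79955736e+02 9.60132721e-02 1.68457744e+02] 46.83380751581801 [-0.1193 -0.5036 -0.1789]
```

View pics/s2.png

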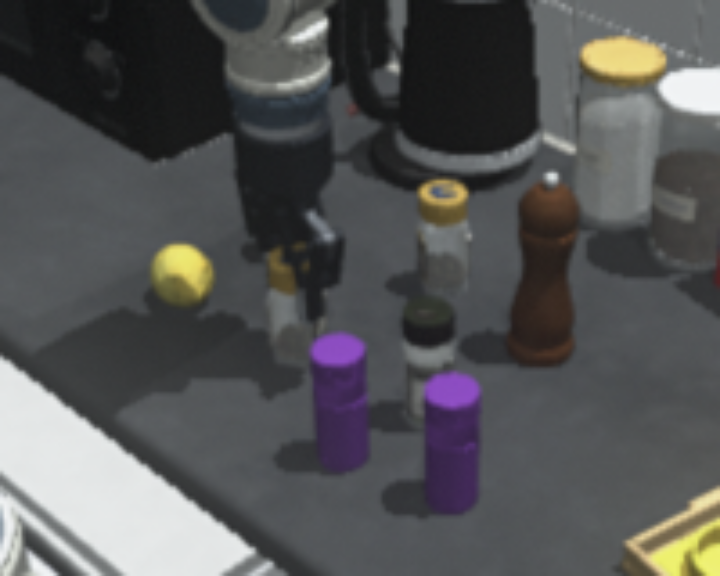

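The fingers are around jar 2 (crop (290,300)) and the grip is holding at 46.8 mm. I'll lift it.

Call:
{"method": "play_rows", "body": {
  "moves": [
    [0,0,-0.01,0,0,0],
    [0,0,-0.03,0,0,0],
    [0,0,-0.06,0,0,0],
    [0,0,-0.09,0,0,0],
    [0,0,-0.12,0,0,0],
    [0,0,-0.15,0,0,0],
    [0,0,-0.17,0,0,0],
    [0,0,-0.18,0,0,0]
  ]
}}

```text
t: 4.35
eef_pos: [438.8, 186.2, 249.9]
tool_rot: [3.141, 0.002, 2.94]
force: [-1.0, -0.0, -2.2]
grip_width: 46.9
grip_force: 41.3
```

Run:
```python
from h import *
s=telemetry.read_state();print(s["t"],s["eef_pos"],s["grip_width"],s["force"],tool([455,-331,250]))
im=viewer.capture("scene");cv2.imwrite("pics/s3.png",cv2.resize(im[60:220,150:350],None,fx=3.6,fy=3.6)[:,:,::-1])
```

```text
4.35 [438.81970222 186.21989906 249.9095921 ] 46.91522025450101 [-0.95960803 -0.03544353 -2.15163988] [-1.193e-01 -5.035e-01 -3.000e-04]
```

View pics/s3.png

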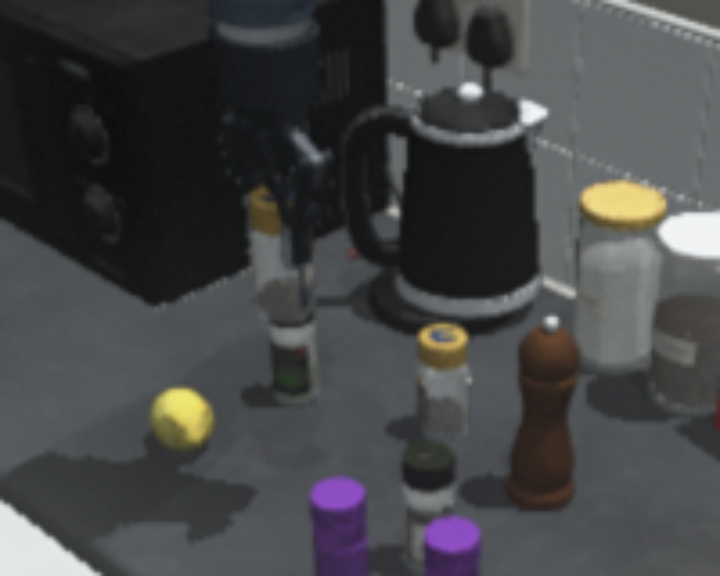

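Call:
{"method": "play_rows", "body": {
  "moves": [
    [-0.005,-0.02,0,0,0,0],
    [-0.014,-0.06,0,0,0,0],
    [-0.026,-0.11,0,0,0,0],
    [-0.039,-0.165,0,0,0,0],
    [-0.053,-0.222,0,0,0,0],
    [-0.066,-0.28,0,0,0,0],
    [-0.08,-0.338,0,0,0,0],
    [-0.093,-0.395,0,0,0,0]
  ]
}}

```text
t: 5.4
eef_pos: [450.2, -221.3, 247.7]
tool_rot: [3.141, -0.001, 2.94]
force: [0.8, 0.1, -1.4]
grip_width: 46.4
grip_force: 41.4
```

Call:
{"method": "play_rows", "body": {
  "moves": [
    [-0.012,-0.05,0,0,0,0],
    [-0.021,-0.085,0,0,0,0],
    [-0.025,-0.103,0,0,0,0],
    [-0.026,-0.108,0.01,0,0,0],
    [-0.026,-0.108,0.03,0,0,0],
    [-0.026,-0.108,0.055,0,0,0],
    [-0.026,-0.108,0.08,0,0,0],
    [-0.026,-0.108,0.09,0,0,0]
  ]
}}

```text
t: 6.4
eef_pos: [454.2, -328.6, 156.7]
tool_rot: [3.14, -0.002, 2.941]
force: [-0.5, 0.0, -0.3]
grip_width: 47.0
grip_force: 41.4
```

Run:
```python
from h import *
s=telemetry.read_state();print(s["t"],s["eef_pos"],np.rad2deg(s["tool_rot"]),s["grip_width"],s["force"],tool([455,-331,80]))
a=viewer.capture("scene")[160:320,300:470];b=viewer.capture("top")[130:270,360:500]
a=cv2.resize(a,(425,400));b=cv2.resize(b,(400-25,375));c=np.zeros((400,800,3),np.uint8);c[:,:425]=a;c[:375,425:]=b
cv2.imwrite("pics/s4.png",c[:,:,::-1])
```

```text
6.4 [ 454.15889206 -328.56500427  156.68121324] [ 1.79908292e+02 -1.22391332e-01  1.68533357e+02] 46.96060870049695 [-0.4651464   0.02865888 -0.2812673 ] [-0.0015 -0.0023  0.0767]
```

View pics/s4.png

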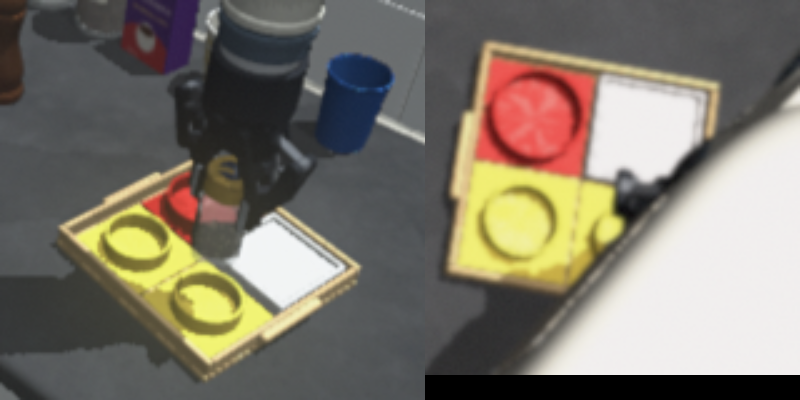

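Run:
```python
from h import *
print(onz("scene",300+217*.4,160+248*.4,87), onz("scene",300+208*.4,160+300*.4,28),onz("scene",300+209*.4,160+292*.4,30), pix("scene",(454,-329,87)),pix("scene",(455,-331,30)))
```

```text
[ 460.4 -329. ] [ 452.6 -335.8] [ 460.1 -331.7] (np.float64(385.29093852802015), np.float64(260.6323627026195)) (np.float64(382.1861303516953), np.float64(277.8082045138175))
```

Call:
{"method": "play_rows", "body": {
  "moves": [
    [-0.001,-0.002,0.015,0,0,0],
    [-0.001,-0.002,0.03,0,0,0],
    [-0.001,-0.002,0.043,0,0,0],
    [-0.001,-0.002,0.055,0,0,0],
    [-0.001,-0.002,0.064,0,0,0],
    [-0.001,-0.002,0.07,0,0,0],
    [-0.001,-0.002,0.074,0,0,0],
    [-0.001,-0.002,0.0765,0,0,0]
  ]
}}

```text
t: 7.5
eef_pos: [455.3, -332.7, 81.7]
tool_rot: [-3.141, 0.0, 2.94]
force: [-0.1, -0.0, -1.4]
grip_width: 46.7
grip_force: 41.4
```

Call:
{"method": "play_rows", "body": {
  "moves": [
    [0,0,0.001,0,0,0],
    [0,0,0.001,0,0,0],
    [0,0,0.001,0,0,0],
    [0,0,0.001,0,0,0],
    [0,0,0.001,0,0,0],
    [0,0,0.001,0,0,0],
    [0,0,0.001,0,0,0],
    [0,0,0.001,0,0,0]
  ]
}}

```text
t: 8.5
eef_pos: [455.2, -332.6, 80.8]
tool_rot: [-3.142, -0.0, 2.94]
force: [0.2, -0.3, -0.8]
grip_width: 46.7
grip_force: 41.4
```

Call:
{"method": "play_rows", "body": {
  "moves": [
    [0,0,0.0005,0,0,0],
    [0,0,0.001,0,0,0],
    [0,0,0.0015,0,0,0],
    [0,0,0.002,0,0,0],
    [0,0,0.002,0,0,0],
    [0,0,0.002,0,0,0],
    [0,0,0.002,0,0,0],
    [0,0,0.002,0,0,0]
  ]
}}

```text
t: 9.5
eef_pos: [455.3, -332.6, 79.4]
tool_rot: [-3.141, 0.001, 2.94]
force: [-1.2, 1.4, 4.5]
grip_width: 46.7
grip_force: 41.9
```

Contact, so I'll open gently and then rise.

Call:
{"method": "play_rows", "body": {
  "moves": [
    [0,0,0,0,0,0],
    [0,0,0,0,0,0],
    [0,0,0,0,0,0],
    [0,0,0,0,0,0],
    [0,0,-0.01,0,0,0],
    [0,0,-0.03,0,0,0],
    [0,0,-0.06,0,0,0],
    [0,0,-0.09,0,0,0]
  ],
  "hand": 0.075
}}

```text
t: 10.5
eef_pos: [455.2, -332.6, 170.4]
tool_rot: [-3.141, 0.0, 2.94]
force: [1.1, -0.2, 0.1]
grip_width: 75.1
grip_force: 0.0
```

Run:
```python
from h import *
s=telemetry.read_state();print(s["t"],s["eef_pos"],s["grip_width"],tool([455,-331,255]),tool([598,169,255]))
```

```text
10.5 [ 455.17506396 -332.5601746   170.37379034] 75.06722636915549 [ 0.0005  0.0015 -0.0846] [-0.0396  0.52   -0.0847]
```

Call:
{"method": "play_rows", "body": {
  "moves": [
    [0,0.005,-0.03,0,0,0],
    [-0.002,0.03,-0.06,0,0,0],
    [-0.005,0.075,-0.08,0,0,0],
    [-0.01,0.125,-0.085,0,0,0],
    [-0.014,0.18,-0.085,0,0,0],
    [-0.018,0.235,-0.085,0,0,0],
    [-0.022,0.29,-0.085,0,0,0],
    [-0.026,0.345,-0.085,0,0,0]
  ],
  "hand": 0.085
}}

```text
t: 11.5
eef_pos: [549.9, 2.0, 254.7]
tool_rot: [-3.142, 0.001, 2.94]
force: [1.6, -0.6, -0.3]
grip_width: 84.5
grip_force: 0.0
```

Call:
{"method": "play_rows", "body": {
  "moves": [
    [-0.005,0.05,0,0,0,0],
    [-0.009,0.1,0,0,0,0],
    [-0.012,0.14,0,0,0,0],
    [-0.014,0.165,0,0,0,0],
    [-0.014,0.174,0,0,0,0],
    [-0.014,0.175,0.02,0,0,0],
    [-0.014,0.175,0.05,0,0,0],
    [-0.014,0.175,0.07,0,0,0]
  ]
}}

```text
t: 12.5
eef_pos: [598.0, 168.0, 183.0]
tool_rot: [-3.141, -0.001, 2.939]
force: [-0.3, 0.1, -1.0]
grip_width: 85.5
grip_force: 0.0
```

Run:
```python
from h import *
s=telemetry.read_state();print(s["t"],s["eef_pos"],s["grip_width"],tool([598,169,67]))
im=viewer.capture("top");cv2.imwrite("pics/t5.png",cv2.resize(im[110:270,130:480],None,fx=2.2,fy=2.2)[:,:,::-1])
```

```text
12.5 [597.96216841 167.97696926 183.04322328] 85.52604129474784 [1.00e-04 1.10e-03 1.16e-01]
```

View pics/t5.png

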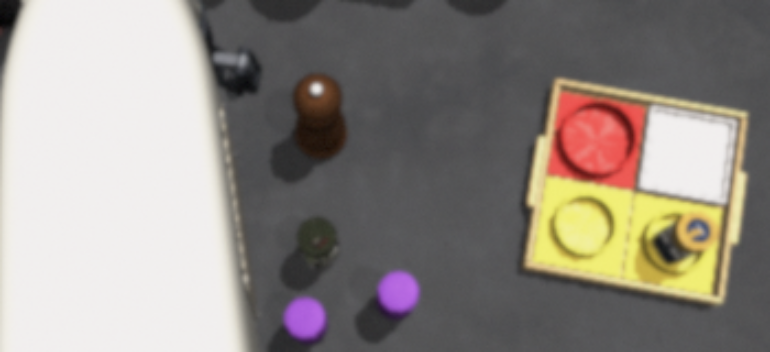

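Jar 2 stands in the right-hand yellow cup (crop (690,235)). Next I'll descend on jar 1 and grip it.

Call:
{"method": "play_rows", "body": {
  "moves": [
    [0,0.001,0.015,0,0,0],
    [0,0.001,0.04,0,0,0],
    [0,0.001,0.065,0,0,0],
    [0,0.001,0.085,0,0,0],
    [0,0.001,0.1,0,0,0],
    [0,0.001,0.11,0,0,0],
    [0,0.001,0.115,0,0,0],
    [0,0.001,0.1155,0,0,0]
  ]
}}

```text
t: 13.55
eef_pos: [598.8, 169.9, 68.4]
tool_rot: [3.142, 0.0, 2.94]
force: [-0.3, -0.6, 0.4]
grip_width: 85.2
grip_force: 0.0
```

Call:
{"method": "play_rows", "body": {
  "moves": [
    [0,0,0,0,0,0],
    [0,0,0,0,0,0],
    [0,0,0,0,0,0],
    [0,0,0,0,0,0],
    [0,0,0,0,0,0],
    [0,0,0,0,0,0],
    [0,0,0,0,0,0],
    [0,0,0,0,0,0]
  ],
  "hand": 0.03
}}

```text
t: 14.55
eef_pos: [599.1, 169.9, 69.0]
tool_rot: [3.141, 0.001, 2.94]
force: [-1.2, 0.9, 5.9]
grip_width: 44.4
grip_force: 40.7
```

Call:
{"method": "play_rows", "body": {
  "moves": [
    [0,0,-0.01,0,0,0],
    [0,0,-0.03,0,0,0],
    [0,0,-0.06,0,0,0],
    [0,0,-0.09,0,0,0],
    [0,0,-0.12,0,0,0],
    [0,0,-0.15,0,0,0],
    [0,0,-0.175,0,0,0],
    [0,0,-0.185,0,0,0]
  ]
}}

```text
t: 15.55
eef_pos: [598.8, 169.9, 254.9]
tool_rot: [3.141, 0.002, 2.94]
force: [-0.3, 0.2, -1.9]
grip_width: 43.9
grip_force: 41.1
```

Run:
```python
from h import *
s=telemetry.read_state();print(s["t"],s["eef_pos"],s["grip_width"],tool([474,-236,252]),onz("top",446.8,215.5,106))
```

```text
15.55 [598.82083591 169.87116389 254.94795614] 43.865000540791634 [ 0.0411 -0.4226  0.0026] [ 454.5 -333.6]
```

Call:
{"method": "play_rows", "body": {
  "moves": [
    [0.006,-0.015,0,0,0,0],
    [0.014,-0.045,0,0,0,0],
    [0.02,-0.09,0,0,0,0],
    [0.025,-0.14,0,0,0,0],
    [0.03,-0.195,0,0,0,0],
    [0.034,-0.25,0,0,0,0],
    [0.037,-0.305,0,0,0,0],
    [0.039,-0.355,0,0,0,0]
  ]
}}

```text
t: 16.55
eef_pos: [487.3, -171.9, 252.1]
tool_rot: [3.141, -0.002, 2.939]
force: [0.4, -0.2, -1.8]
grip_width: 43.9
grip_force: 41.1
```

Call:
{"method": "play_rows", "body": {
  "moves": [
    [0.001,-0.035,0,0,0,0],
    [0.002,-0.058,0,0,0,0],
    [0.002,-0.066,0,0,0,0],
    [0.002,-0.067,0.01,0,0,0],
    [0.002,-0.067,0.03,0,0,0],
    [0.002,-0.067,0.055,0,0,0],
    [0.002,-0.067,0.08,0,0,0],
    [0.002,-0.067,0.09,0,0,0]
  ]
}}

```text
t: 17.55
eef_pos: [473.4, -233.9, 161.4]
tool_rot: [3.14, -0.003, 2.941]
force: [0.7, 0.4, -1.3]
grip_width: 44.4
grip_force: 41.1
```

Run:
```python
from h import *
s=telemetry.read_state();print(s["t"],s["eef_pos"],s["grip_width"],s["force"],tool([474,-236,79]))
a=viewer.capture("scene")[160:320,300:470];b=viewer.capture("top")[130:270,360:500]
a=cv2.resize(a,(425,400));b=cv2.resize(b,(400-25,375));c=np.zeros((400,800,3),np.uint8);c[:,:425]=a;c[:375,425:]=b
cv2.imwrite("pics/s6.png",c[:,:,::-1])
```

```text
17.55 [ 473.40006701 -233.85367531  161.4458652 ] 44.39017854068371 [ 0.70501988  0.42080449 -1.34971924] [-0.0012 -0.0021  0.0824]
```

View pics/s6.png

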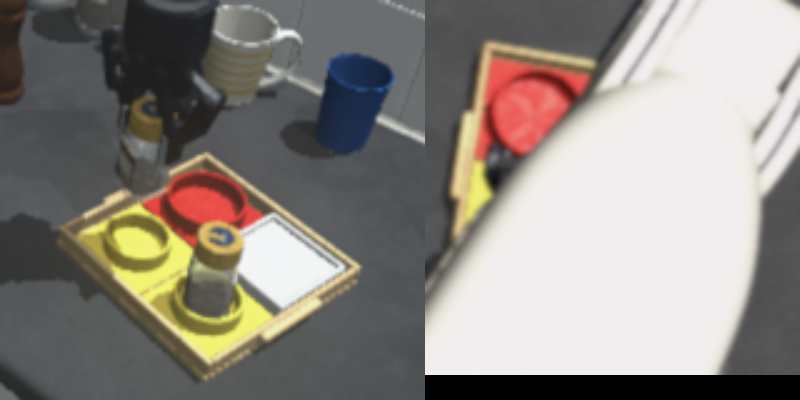

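Jar 2 stands upright in its cup (crop (215,270)), and jar 1 (crop (143,150)) is above the left cup. I'll lower it.

Call:
{"method": "play_rows", "body": {
  "moves": [
    [-0.001,-0.002,0.015,0,0,0],
    [-0.001,-0.002,0.03,0,0,0],
    [-0.001,-0.002,0.045,0,0,0],
    [-0.001,-0.002,0.058,0,0,0],
    [-0.001,-0.002,0.068,0,0,0],
    [-0.001,-0.002,0.075,0,0,0],
    [-0.001,-0.002,0.08,0,0,0],
    [-0.001,-0.002,0.082,0,0,0]
  ]
}}

```text
t: 18.65
eef_pos: [474.6, -237.6, 81.1]
tool_rot: [3.142, 0.0, 2.94]
force: [0.7, 0.2, -1.1]
grip_width: 44.0
grip_force: 41.1
```

Call:
{"method": "play_rows", "body": {
  "moves": [
    [0,0,0.0005,0,0,0],
    [0,0,0.001,0,0,0],
    [0,0,0.0015,0,0,0],
    [0,0,0.002,0,0,0],
    [0,0,0.002,0,0,0],
    [0,0,0.002,0,0,0],
    [0,0,0.002,0,0,0],
    [0,0,0.002,0,0,0]
  ]
}}

```text
t: 19.65
eef_pos: [474.6, -237.6, 79.3]
tool_rot: [-3.142, 0.0, 2.94]
force: [-0.6, 0.0, -1.1]
grip_width: 44.2
grip_force: 41.1
```

Call:
{"method": "play_rows", "body": {
  "moves": [
    [0,0,0.0005,0,0,0],
    [0,0,0.001,0,0,0],
    [0,0,0.0015,0,0,0],
    [0,0,0.0015,0,0,0],
    [0,0,0.0015,0,0,0],
    [0,0,0.0015,0,0,0],
    [0,0,0.0015,0,0,0],
    [0,0,0.0015,0,0,0]
  ]
}}

```text
t: 20.65
eef_pos: [475.0, -237.6, 78.9]
tool_rot: [-3.141, 0.002, 2.94]
force: [-2.1, 3.4, 10.9]
grip_width: 44.1
grip_force: 42.2
```

Call:
{"method": "play_rows", "body": {
  "moves": [
    [0,0,-0.001,0,0,0],
    [0,0,-0.001,0,0,0],
    [0,0,-0.001,0,0,0],
    [0,0,-0.001,0,0,0],
    [0,0,-0.01,0,0,0],
    [0,0,-0.03,0,0,0],
    [0,0,-0.06,0,0,0],
    [0,0,-0.09,0,0,0]
  ],
  "hand": 0.075
}}

```text
t: 21.65
eef_pos: [474.6, -237.5, 169.2]
tool_rot: [-3.142, 0.0, 2.94]
force: [0.2, 1.0, 0.3]
grip_width: 74.8
grip_force: 0.0
```

Run:
```python
from h import *
s=telemetry.read_state();print(s["t"],s["eef_pos"],s["grip_width"],tool([590,43,270]))
a=viewer.capture("scene");H=hsv(a).astype(int)
for z in(100,142): print(pix("scene",(590,43,z)),pix("top",(590,43,z)))
m=((H[...,0]<12)|(H[...,0]>172))&(H[...,1]>60)&(H[...,2]<140)&(H[...,2]>25);m[:140]=0;m[210:]=0;m[:,:285]=0;m[:,320:]=0
for r in range(148,202,3):
    c=np.flatnonzero(m[r]); print(r,c.min() if len(c) else 0,c.max() if len(c) else 0,end="; ")
```

```text
21.65 [ 474.55652491 -237.52702625  169.2395247 ] 74.75827036605179 [-0.057   0.2979 -0.1008]
(np.float64(302.4940554598236), np.float64(169.6737828965231)) (np.float64(274.61405575076157), np.float64(159.50973187803726))
(np.float64(303.15084135377424), np.float64(157.37173905422065)) (np.float64(274.0581072194963), np.float64(154.40440170311274))
148 0 0; 151 298 306; 154 296 309; 157 296 310; 160 296 308; 163 295 309; 166 296 309; 169 296 307; 172 297 306; 175 296 306; 178 295 306; 181 294 307; 184 293 308; 187 292 308; 190 293 307; 193 291 308; 196 291 308; 199 293 306;
```

Call:
{"method": "play_rows", "body": {
  "moves": [
    [0,0.002,-0.035,0,0,0],
    [-0.002,0.01,-0.07,0,0,0],
    [-0.01,0.04,-0.095,0,0,0],
    [-0.02,0.09,-0.1,0,0,0],
    [-0.03,0.145,-0.1,0,0,0],
    [-0.04,0.2,-0.1,0,0,0],
    [-0.048,0.25,-0.1,0,0,0],
    [-0.055,0.285,-0.1,0,0,0]
  ],
  "hand": 0.085
}}

```text
t: 22.7
eef_pos: [585.9, 32.9, 268.3]
tool_rot: [3.141, 0.0, 2.942]
force: [1.0, -0.3, 0.5]
grip_width: 85.3
grip_force: 0.0
```

Call:
{"method": "play_rows", "body": {
  "moves": [
    [-0.002,0.01,0,0,0,0],
    [-0.002,0.013,0.005,0,0,0],
    [-0.002,0.013,0.02,0,0,0],
    [-0.002,0.013,0.03,0,0,0],
    [-0.002,0.013,0.04,0,0,0],
    [-0.002,0.013,0.04,0,0,0],
    [-0.002,0.013,0.04,0,0,0],
    [-0.002,0.013,0.04,0,0,0]
  ]
}}

```text
t: 23.7
eef_pos: [590.3, 43.0, 228.2]
tool_rot: [3.141, 0.001, 2.94]
force: [0.2, 0.1, 0.2]
grip_width: 85.2
grip_force: 0.0
```

Run:
```python
from h import *
s=telemetry.read_state();print(s["t"],s["eef_pos"],s["grip_width"],tool([590,43,144]))
a=viewer.capture("scene");cv2.imwrite("pics/s7.png",cv2.resize(a[80:310,230:450],None,fx=2.5,fy=2.5)[:,:,::-1])
```

```text
23.7 [590.27064299  42.99900941 228.21664828] 85.22503355466479 [ 0.0003 -0.0001  0.0842]
```

View pics/s7.png

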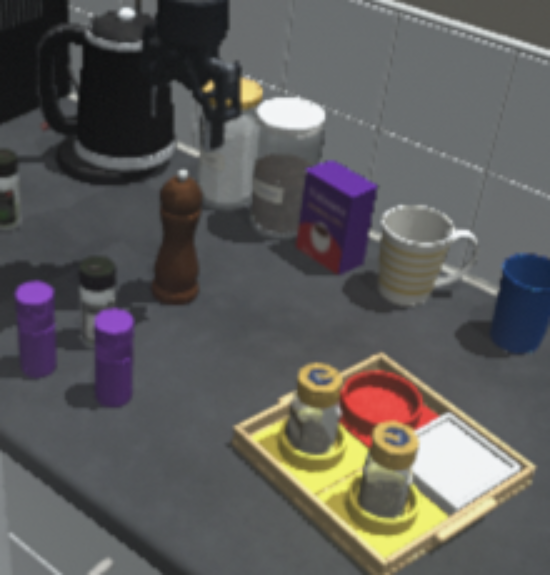

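Both jars stand in their cups (crop (315,410) and (388,470)), and the gripper (195,80) is over the mill (180,190). I'll go down and grip it.

Call:
{"method": "play_rows", "body": {
  "moves": [
    [0,0,0.012,0,0,0],
    [0,0,0.028,0,0,0],
    [0,0,0.044,0,0,0],
    [0,0,0.06,0,0,0],
    [0,0,0.072,0,0,0],
    [0,0,0.08,0,0,0],
    [0,0,0.084,0,0,0],
    [0,0,0.085,0,0,0]
  ]
}}

```text
t: 24.75
eef_pos: [590.2, 43.0, 142.8]
tool_rot: [3.142, 0.0, 2.94]
force: [-0.2, -0.1, -0.0]
grip_width: 85.1
grip_force: 0.0
```

Call:
{"method": "play_rows", "body": {
  "moves": [
    [0,0,0,0,0,0],
    [0,0,0,0,0,0],
    [0,0,0,0,0,0],
    [0,0,0,0,0,0],
    [0,0,0,0,0,0],
    [0,0,0,0,0,0],
    [0,0,0,0,0,0],
    [0,0,0,0,0,0]
  ],
  "hand": 0.035
}}

```text
t: 25.75
eef_pos: [590.6, 43.1, 143.6]
tool_rot: [3.141, 0.002, 2.94]
force: [0.1, 2.1, 4.5]
grip_width: 46.4
grip_force: 41.0
```

Call:
{"method": "play_rows", "body": {
  "moves": [
    [0,0,-0.01,0,0,0],
    [0,0,-0.03,0,0,0],
    [0,0,-0.055,0,0,0],
    [0,0,-0.08,0,0,0],
    [0,0,-0.105,0,0,0],
    [0,0,-0.125,0,0,0],
    [0,0,-0.137,0,0,0],
    [0,0,-0.14,0,0,0]
  ]
}}

```text
t: 26.75
eef_pos: [590.1, 43.0, 283.2]
tool_rot: [3.142, 0.0, 2.94]
force: [0.0, 0.2, -2.2]
grip_width: 46.4
grip_force: 41.3
```

Run:
```python
from h import *
s=telemetry.read_state();print(s["t"],s["eef_pos"],s["grip_width"],s["force"],tool([570,-256,284]))
a=viewer.capture("scene");cv2.imwrite("pics/s8.png",cv2.resize(a[50:310,230:450],None,fx=2.2,fy=2.2)[:,:,::-1])
```

```text
26.75 [590.13564647  42.95970004 283.2285058 ] 46.385937734530664 [ 0.00955573  0.2327453  -2.2223837 ] [-0.0401 -0.2969 -0.0008]
```

View pics/s8.png

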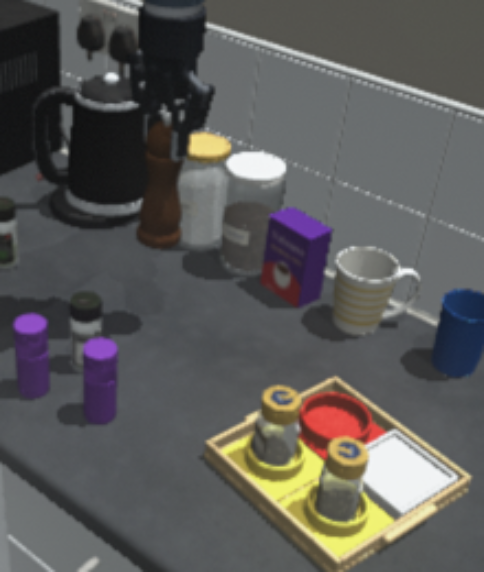

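The mill is held upright at crop (160,190), so I'll carry it to the red cup.

Call:
{"method": "play_rows", "body": {
  "moves": [
    [-0.003,-0.015,0,0,0,0],
    [-0.008,-0.045,0,0,0,0],
    [-0.014,-0.09,0,0,0,0],
    [-0.021,-0.14,0,0,0,0],
    [-0.028,-0.19,0,0,0,0],
    [-0.034,-0.235,0,0,0,0],
    [-0.038,-0.27,0,0,0,0],
    [-0.04,-0.29,0,0,0,0]
  ]
}}

```text
t: 27.8
eef_pos: [570.4, -251.5, 281.7]
tool_rot: [3.141, -0.002, 2.938]
force: [1.2, 0.3, -1.6]
grip_width: 46.4
grip_force: 41.4
```

Call:
{"method": "play_rows", "body": {
  "moves": [
    [0,-0.006,0,0,0,0],
    [0,-0.007,0.01,0,0,0],
    [0,-0.007,0.025,0,0,0],
    [0,-0.007,0.04,0,0,0],
    [0,-0.007,0.055,0,0,0],
    [0,-0.007,0.067,0,0,0],
    [0,-0.007,0.075,0,0,0],
    [0,-0.007,0.08,0,0,0]
  ]
}}

```text
t: 28.8
eef_pos: [569.8, -256.0, 202.4]
tool_rot: [3.142, -0.0, 2.94]
force: [-0.2, -0.3, -1.5]
grip_width: 46.4
grip_force: 41.4
```

Run:
```python
from h import *
s=telemetry.read_state();print(s["t"],s["eef_pos"],s["grip_width"],s["force"],tool([570,-256,153.5]))
a=viewer.capture("scene");cv2.imwrite("pics/s9.png",cv2.resize(a[130:310,310:450],None,fx=3.2,fy=3.2)[:,:,::-1])
```

```text
28.8 [ 569.8314854  -255.99996732  202.35247854] 46.414598654633515 [-0.17004476 -0.29137094 -1.46991086] [-0.0002  0.      0.0489]
```

View pics/s9.png

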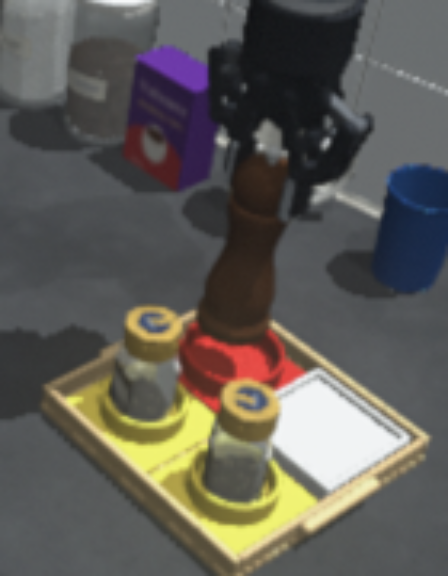

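The mill is upright, in line with the jars, above the red cup (crop (235,345)). I'll lower it.

Call:
{"method": "play_rows", "body": {
  "moves": [
    [0,0,0.01,0,0,0],
    [0,0,0.02,0,0,0],
    [0,0,0.03,0,0,0],
    [0,0,0.038,0,0,0],
    [0,0,0.043,0,0,0],
    [0,0,0.046,0,0,0],
    [0,0,0.048,0,0,0],
    [0,0,0.049,0,0,0]
  ]
}}

```text
t: 29.85
eef_pos: [569.9, -256.0, 153.9]
tool_rot: [-3.142, 0.0, 2.94]
force: [-0.6, -0.3, -1.1]
grip_width: 46.2
grip_force: 41.4
```

Call:
{"method": "play_rows", "body": {
  "moves": [
    [0,0,0.0005,0,0,0],
    [0,0,0.001,0,0,0],
    [0,0,0.001,0,0,0],
    [0,0,0.001,0,0,0],
    [0,0,0.001,0,0,0],
    [0,0,0.001,0,0,0],
    [0,0,0.001,0,0,0],
    [0,0,0.001,0,0,0]
  ]
}}

```text
t: 30.85
eef_pos: [570.2, -256.1, 153.6]
tool_rot: [-3.141, 0.002, 2.94]
force: [1.5, 0.8, 6.1]
grip_width: 46.3
grip_force: 42.0
```

Call:
{"method": "play_rows", "body": {
  "moves": [
    [0,0,0,0,0,0],
    [0,0,0,0,0,0],
    [0,0,0,0,0,0],
    [0,0,0,0,0,0],
    [0,0,-0.01,0,0,0],
    [0,0,-0.035,0,0,0],
    [0,0,-0.07,0,0,0],
    [0,0,-0.1,0,0,0]
  ],
  "hand": 0.08
}}

```text
t: 31.85
eef_pos: [569.9, -256.0, 254.9]
tool_rot: [-3.141, 0.001, 2.94]
force: [-0.2, -0.2, -0.1]
grip_width: 80.1
grip_force: 0.0
```

Run:
```python
from h import *
s=telemetry.read_state();print(s["t"],s["eef_pos"],s["grip_width"],tool([422,316,250]))
```

```text
31.85 [ 569.87776499 -256.01060039  254.87617226] 80.09029883993159 [0.2593 0.5309 0.0044]
```

Call:
{"method": "play_rows", "body": {
  "moves": [
    [0.01,0.02,0,0,0,5],
    [0.03,0.06,0,0,0,13],
    [0.054,0.11,0,0,0,21],
    [0.078,0.16,0,0,0,29],
    [0.102,0.21,0,0,0,37],
    [0.127,0.26,0,0,0,45],
    [0.151,0.31,0,0,0,53],
    [0.176,0.36,0,0,0,61]
  ],
  "hand": 0.085
}}

```text
t: 32.85
eef_pos: [468.9, 133.5, 253.7]
tool_rot: [3.14, 0.0, 1.871]
force: [1.2, 0.2, -0.8]
grip_width: 85.0
grip_force: 0.0
```

Run:
```python
from h import *
s=telemetry.read_state();print(s["t"],s["eef_pos"],np.rad2deg(s["tool_rot"]),tool([422,316,200]))
im=viewer.capture("top");cv2.imwrite("pics/t10.png",cv2.resize(im[120:270,140:480],None,fx=2.3,fy=2.3)[:,:,::-1])
```

```text
32.85 [468.86119112 133.51797746 253.74705767] [1.79921759e+02 1.55397444e-02 1.07177556e+02] [0.1882 0.009  0.0537]
```

View pics/t10.png

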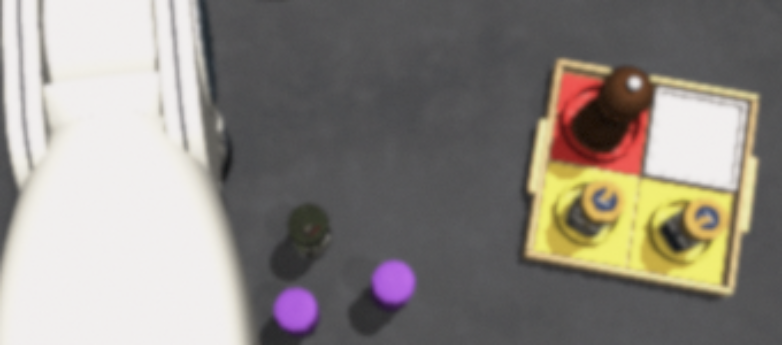

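The mill, both jars and the caddy look right. That was my 14th picture, so the rest goes by numbers only.

Call:
{"method": "play_rows", "body": {
  "moves": [
    [0.04,0.002,0,0,0,7],
    [0.08,0.004,0.005,0,0,14],
    [0.115,0.006,0.015,0,0,21],
    [0.145,0.007,0.025,0,0,28],
    [0.168,0.008,0.035,0,0,33],
    [0.18,0.009,0.045,0,0,34],
    [0.185,0.009,0.052,0,0,34],
    [0.185,0.009,0.054,0,0,34]
  ]
}}

```text
t: 33.9
eef_pos: [422.4, 311.1, 198.8]
tool_rot: [-3.141, 0.0, 1.283]
force: [0.3, -0.2, 0.5]
grip_width: 84.9
grip_force: 0.0
```

Run:
```python
from h import *
s=telemetry.read_state();print(s["t"],s["eef_pos"],np.rad2deg(s["tool_rot"]),tool([422,316,29]))
for n in("scene","top"):
    H=hsv(viewer.capture(n)).astype(int);m=(H[...,0]>18)&(H[...,0]<35)&(H[...,1]>120)&(H[...,2]>60);z=np.zeros_like(m)
    if n=="scene": z[155:200,180:225]=1
    else: z[215:265,135:190]=1
    for c,a,l in blobs(m&z,10):
        r,k=np.nonzero(l);print(n,c,a,(k.min(),k.max(),r.min(),r.max()),onz(n,(k.min()+k.max())/2,(r.min()+r.max())/2,25.5))
    print(pix(n,(422,316,25.5)))
```

```text
33.9 [422.43642285 311.0641917  198.77085013] [-1.79994080e+02  1.13843265e-02  7.35070945e+01] [ 0.0046 -0.0018  0.1698]
scene [201.3 175. ] 163 (np.int64(193), np.int64(208), np.int64(168), np.int64(182)) [426.1 325.9]
(np.float64(201.39597154624295), np.float64(176.74062990936613))
top [159.5 239.3] 490 (np.int64(145), np.int64(174), np.int64(229), np.int64(250)) [421.9 316.5]
(np.float64(159.69886775023807), np.float64(239.44232321073687))
```

Call:
{"method": "play_rows", "body": {
  "moves": [
    [0.003,-0.001,0.02,0,0,0],
    [0.005,-0.002,0.05,0,0,0],
    [0.005,-0.002,0.08,0,0,0],
    [0.005,-0.002,0.11,0,0,0],
    [0.005,-0.002,0.135,0,0,0],
    [0.005,-0.002,0.155,0,0,0],
    [0.005,-0.002,0.165,0,0,0],
    [0.005,-0.002,0.168,0,0,0]
  ]
}}

```text
t: 35.0
eef_pos: [422.3, 316.3, 30.8]
tool_rot: [-3.142, 0.0, 1.282]
force: [-0.0, -0.4, -0.4]
grip_width: 85.0
grip_force: 0.0
```

Call:
{"method": "play_rows", "body": {
  "moves": [
    [0,0,0,0,0,0],
    [0,0,0,0,0,0],
    [0,0,0,0,0,0],
    [0,0,0,0,0,0],
    [0,0,0,0,0,0],
    [0,0,0,0,0,0],
    [0,0,0,0,0,0],
    [0,0,0,0,0,0]
  ],
  "hand": 0.04,
  "squeeze": 30
}}

```text
t: 36.0
eef_pos: [422.3, 316.7, 31.9]
tool_rot: [3.14, -0.001, 1.282]
force: [-1.7, -0.1, 6.3]
grip_width: 50.2
grip_force: 30.0
```

Call:
{"method": "play_rows", "body": {
  "moves": [
    [0,0,-0.01,0,0,0],
    [0,0,-0.03,0,0,0],
    [0,0,-0.06,0,0,0],
    [0,0,-0.095,0,0,0],
    [0,0,-0.13,0,0,0],
    [0,0,-0.165,0,0,0],
    [0,0,-0.195,0,0,0],
    [0,0,-0.21,0,0,0]
  ]
}}

```text
t: 37.0
eef_pos: [422.2, 316.7, 243.0]
tool_rot: [3.14, -0.002, 1.282]
force: [0.3, 1.0, -1.4]
grip_width: 50.2
grip_force: 31.4
```

Run:
```python
from h import *
s=telemetry.read_state();print(s["t"],s["eef_pos"],np.rad2deg(s["tool_rot"]),s["grip_width"],s["force"],tool([553,-355,245]))
```

```text
37.0 [422.22945583 316.65838988 242.95776408] [ 1.79891030e+02 -1.06890300e-01  7.34651275e+01] 50.15872965827414 [ 0.32962911  1.00081123 -1.35678781] [-0.6067  0.3165 -0.0026]
```

Call:
{"method": "play_rows", "body": {
  "moves": [
    [-0.018,0.009,0,0,0,-1],
    [-0.053,0.028,0,0,0,-2],
    [-0.1,0.052,0,0,0,-3],
    [-0.15,0.078,0,0,0,-4],
    [-0.2,0.104,0,0,0,-5],
    [-0.25,0.13,0,0,0,-5],
    [-0.3,0.156,0,0,0,-5],
    [-0.35,0.183,0,0,0,-5]
  ]
}}

```text
t: 38.0
eef_pos: [497.6, -72.9, 240.6]
tool_rot: [-3.141, -0.0, 1.369]
force: [0.8, 1.5, -1.5]
grip_width: 50.3
grip_force: 31.4
```

Run:
```python
from h import *
s=telemetry.read_state();print(s["t"],s["eef_pos"],np.rad2deg(s["tool_rot"]),s["grip_width"],tool([553,-355,245]))
```

```text
38.0 [497.61480944 -72.9062585  240.62732078] [-1.79981244e+02 -1.12076456e-02  7.84572605e+01] 50.27483150558854 [-0.2653  0.1107 -0.0045]
```

Call:
{"method": "play_rows", "body": {
  "moves": [
    [-0.05,0.021,0,0,0,0],
    [-0.1,0.042,0,0,0,0],
    [-0.15,0.063,0,0,0,0],
    [-0.195,0.082,0,0,0,0],
    [-0.23,0.097,0,0,0,0],
    [-0.253,0.107,0,0,0,0],
    [-0.262,0.11,0,0,0,0],
    [-0.263,0.11,0,0,0,0]
  ]
}}

```text
t: 39.0
eef_pos: [552.8, -350.7, 240.3]
tool_rot: [-3.141, -0.001, 1.369]
force: [0.8, -0.0, -0.5]
grip_width: 50.2
grip_force: 31.4
```

Run:
```python
from h import *
s=telemetry.read_state();print(s["t"],s["eef_pos"],np.rad2deg(s["tool_rot"]),s["grip_width"],tool([553,-355,50]))
H=hsv(viewer.capture("scene")).astype(int);m=(H[...,0]>18)&(H[...,0]<35)&(H[...,1]>100)&(H[...,2]>60)
for c,a,l in blobs(m,15):
    r,k=np.nonzero(l);print(c,a,(k.min(),k.max(),r.min(),r.max()))
p=s["eef_pos"]; print(pix("scene",(p[0],p[1],p[2]-6)),pix("scene",(553,-355,20)))
```

```text
39.0 [ 552.75098976 -350.69452156  240.29589811] [-1.79949338e+02 -3.37919098e-02  7.84398721e+01] 50.223133887439765 [-0.0043  0.0013  0.1903]
[322.6 116.6] 244 (np.int64(311), np.int64(334), np.int64(110), np.int64(123))
[434.6 195.3] 314 (np.int64(426), np.int64(443), np.int64(183), np.int64(205))
[357.2 234.9] 188 (np.int64(349), np.int64(366), np.int64(226), np.int64(242))
[371.9 272.5] 1582 (np.int64(330), np.int64(408), np.int64(247), np.int64(302))
(np.float64(429.9290496363252), np.float64(194.45199468189318)) (np.float64(411.3096130335392), np.float64(264.3077417504044))
```

Call:
{"method": "play_rows", "body": {
  "moves": [
    [-0.003,0.001,0.02,0,0,0],
    [-0.004,0.001,0.05,0,0,0],
    [-0.004,0.001,0.08,0,0,0],
    [-0.004,0.001,0.11,0,0,0],
    [-0.004,0.001,0.14,0,0,0],
    [-0.004,0.001,0.165,0,0,0],
    [-0.004,0.001,0.182,0,0,0],
    [-0.004,0.001,0.187,0,0,0]
  ]
}}

```text
t: 40.05
eef_pos: [553.0, -354.1, 53.3]
tool_rot: [-3.141, -0.001, 1.37]
force: [0.1, -0.4, -0.6]
grip_width: 50.1
grip_force: 31.4
```

Call:
{"method": "play_rows", "body": {
  "moves": [
    [0,0,0.0005,0,0,0],
    [0,0,0.001,0,0,0],
    [0,0,0.0015,0,0,0],
    [0,0,0.002,0,0,0],
    [0,0,0.0025,0,0,0],
    [0,0,0.0025,0,0,0],
    [0,0,0.0025,0,0,0],
    [0,0,0.0025,0,0,0]
  ]
}}

```text
t: 41.05
eef_pos: [553.2, -354.9, 51.3]
tool_rot: [3.142, -0.0, 1.369]
force: [0.5, 0.6, -1.0]
grip_width: 50.3
grip_force: 31.4
```

Call:
{"method": "play_rows", "body": {
  "moves": [
    [0,0,0.0005,0,0,0],
    [0,0,0.001,0,0,0],
    [0,0,0.0015,0,0,0],
    [0,0,0.002,0,0,0],
    [0,0,0.002,0,0,0],
    [0,0,0.002,0,0,0],
    [0,0,0.002,0,0,0],
    [0,0,0.002,0,0,0]
  ]
}}

```text
t: 42.05
eef_pos: [553.2, -354.9, 49.9]
tool_rot: [3.141, 0.0, 1.369]
force: [-2.3, 2.1, 6.3]
grip_width: 50.4
grip_force: 32.0
```

Call:
{"method": "play_rows", "body": {
  "moves": [
    [0,0,0,0,0,0],
    [0,0,0,0,0,0],
    [0,0,0,0,0,0],
    [0,0,0,0,0,0],
    [0,0,-0.008,0,0,0],
    [0,0,-0.025,0,0,0],
    [0,0,-0.05,0,0,0],
    [0,0,-0.08,0,0,0]
  ],
  "hand": 0.07
}}

```text
t: 43.05
eef_pos: [553.1, -354.9, 131.1]
tool_rot: [3.141, 0.0, 1.369]
force: [0.3, -0.2, -0.7]
grip_width: 69.6
grip_force: 0.0
```

Call:
{"method": "play_rows", "body": {
  "moves": [
    [0,0,-0.04,0,0,0],
    [0,0,-0.08,0,0,0],
    [0,0,-0.12,0,0,0],
    [0.04,-0.01,-0.13,0,0,0],
    [0.08,-0.02,-0.13,0,0,0],
    [0.13,-0.03,-0.13,0,0,0],
    [0.18,-0.04,-0.13,0,0,0],
    [0.23,-0.05,-0.13,0,0,0]
  ]
}}

```text
t: 44.05
eef_pos: [549.9, -118.0, 260.9]
tool_rot: [3.14, 0.0, 1.369]
force: [0.9, -0.6, 0.7]
grip_width: 70.2
grip_force: 0.0
```

Call:
{"method": "play_rows", "body": {
  "moves": [
    [0.05,-0.01,0,0,0,0],
    [0.1,-0.02,0,0,0,0],
    [0.15,-0.03,0,0,0,0],
    [0.2,-0.03,0,0,0,0],
    [0.25,-0.03,0,0,0,0],
    [0.28,-0.03,0,0,0,0],
    [0.29,-0.03,0,0,0,0],
    [0.29,-0.03,0,0,0,0]
  ]
}}

```text
t: 45.05
eef_pos: [578.7, 170.6, 259.9]
tool_rot: [3.141, 0.0, 1.37]
force: [-0.2, -0.8, 0.0]
grip_width: 69.8
grip_force: 0.0
```

Run:
```python
from h import *
s=telemetry.read_state();print(s["t"],s["eef_pos"],s["grip_width"],s["force"])
for n in("scene","top"):
    im=viewer.capture(n);cv2.imwrite(f"pics/end_{n}.png",im[:,:,::-1])
    H=hsv(im).astype(int);h,S,v=H[...,0],H[...,1],H[...,2]
    for nm,m in dict(yel=(h>12)&(h<36)&(S>110)&(v>80),white=(S<40)&(v>185)).items():
        z=np.zeros_like(m)
        if n=="top": z[140:252,365:475]=1
        else: z[190:310,320:450]=1
        for c,a,l in blobs(m&z,15):
            r,k=np.nonzero(l);print(n,nm,c,a,(k.min(),k.max(),r.min(),r.max()))
    for nm,p in dict(lemon=(553,-355,43),j2=(455,-332,106),j1=(474,-237,106),knob=(570,-256,178),b1=(541,301,105),b2=(457,45,105)).items():
        u,w=pix(n,p);print(n,nm,round(u),round(w),H[int(w),int(u)])
```

```text
45.05 [578.70571143 170.61317712 259.9005842 ] 69.77897262001488 [-0.21837174 -0.83927074  0.00503994]
scene yel [357.7 234.6] 190 (np.int64(349), np.int64(366), np.int64(225), np.int64(242))
scene yel [386.8 257.6] 234 (np.int64(379), np.int64(396), np.int64(244), np.int64(267))
scene yel [370.  274.9] 1323 (np.int64(331), np.int64(408), np.int64(247), np.int64(302))
scene yel [412.9 256.5] 391 (np.int64(402), np.int64(424), np.int64(246), np.int64(267))
scene white [398.3 253.2] 23 (np.int64(396), np.int64(400), np.int64(250), np.int64(256))
scene white [417.8 271.6] 341 (np.int64(394), np.int64(437), np.int64(258), np.int64(282))
scene lemon 413 258 [ 29 125 225]
scene j2 388 255 [ 22 112 191]
scene j1 358 231 [ 21  14 130]
scene knob 392 194 [ 98   4 249]
scene b1 232 143 [45 40 51]
scene b2 270 187 [43 30 60]
top yel [445.4 177.4] 406 (np.int64(432), np.int64(459), np.int64(168), np.int64(187))
top yel [414.8 216.5] 2879 (np.int64(372), np.int64(459), np.int64(189), np.int64(243))
top white [415.6 155.4] 15 (np.int64(414), np.int64(417), np.int64(154), np.int64(157))
top white [441.5 180.2] 886 (np.int64(421), np.int64(464), np.int64(158), np.int64(201))
top lemon 445 178 [ 28 135 240]
top j2 446 215 [ 20 126 205]
top j1 402 208 [ 16  47 175]
top knob 416 156 [  8   4 229]
top b1 159 182 [ 10   3 241]
top b2 274 217 [33 48 64]
```

```bash
python3 -c "
from rig import job
print(job.job_done())"
```

```text
the job is handed in; nothing more can be done
None
```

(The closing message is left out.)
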